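# Weigh a loaded model wagon and hold it up level for a look at its wheels

### The job

Weigh the open wagon with its casks: take it off the siding, keep it level so that no cask falls over, set it gently on the middle of the spring scale's pan, lengthwise, and let go of it until the pointer comes to rest. Then take hold of it again, lift it about 10 cm clear of the pan and keep it there, level and still above the scale, so that I can look at its wheels from below; finish while holding it up. Leave the van and everything else where they are.

Things in the scene. Friction and masses are not known exactly. Their poses are not given: they have to be found in the camera images.
- wagon: the open goods wagon to weigh: grey low-sided open box on a black underframe and four wheels, with four casks in it. Body 140 long x 58 wide (168 over the buffers), 45 high. Origin: its middle at the bottom of the wheels; x along its length, z up. Inner floor 31 mm above the origin. 0.28 to 0.41 kg with its load. The stiff wheels roll along x under a push of about 0.2 N
- wagon_grip (a point): middle of the wagon, 36 mm above its origin, midway between the flat outer faces of its long sides: there the body is 58 mm wide across y, faces upright from 27 to 45 mm above the origin; the underframe below is 53 mm wide, down to 18 mm. Cask tops are 25 mm above this point
- siding: straight piece of track, fixed, 360 long (x, along the rails) x 72 wide, with a buffer board 26 mm high at each end. Origin: centre of its underside, on the board; the rail tops, on which wagon and van stand with their lengths along x, are 10 mm above it
- scale: mechanical spring scale, fixed: white housing 150 (x) x 165 (y) x 78 high, a round dial on its sloping +x side, and a flat rectangular steel pan with a black rubber mat on top, 115 (x) x 200 (y). Origin: centre of its underside, on the board. The pan's long direction is y
- pan_top (a point): centre of the pan's upper face, 104 mm above the board when the pan is empty; it sinks with the pan. Axes as the scale's
- pan (a joint): how far the pan is pressed down, in m: 0 empty, stop at 0.020; spring about 450 N/m with damping, so the loaded wagon sinks it 6 to 9 mm. The dial's pointer follows it
- cask0: small wooden cask standing loose on the wagon's floor, near the wagon's -x end; 24 mm diameter at the belly, 30 mm high, 25 g. Origin: centre of its underside, z up
- cask1: small wooden cask standing loose on the wagon's floor, near the wagon's -x end; 24 mm diameter at the belly, 30 mm high, 25 g. Origin: centre of its underside, z up
- cask2: small wooden cask standing loose on the wagon's floor, near the wagon's +x end; 24 mm diameter at the belly, 30 mm high, 25 g. Origin: centre of its underside, z up
- cask3: small wooden cask standing loose on the wagon's floor, near the wagon's +x end; 24 mm diameter at the belly, 30 mm high, 25 g. Origin: centre of its underside, z up
- van: closed goods van, grey with a curved roof, 140 x 58 body (168 over the buffers), 91 mm high, standing on the same siding with its centre about 174 mm from the wagon's; leave alone. Origin at the level of the rail top, x along its length
- lorry: blue toy lorry, 145 x 50 x 63 mm high; leave alone. Origin under its middle
- tractor: grey toy tractor, about 75 x 45 x 50 mm high; leave alone. Origin under its middle
- bale: round straw bale standing on end, 32 mm diameter, 28 mm high; leave alone. Origin under its middle
- jar: small glass paint jar with white cap, 34 mm diameter, 42 mm high; leave alone. Origin under its middle
- screwdriver: screwdriver lying flat, 140 mm long along its x; leave alone. Origin at its underside

How it is judged:
By the outcome, as a careful person would: the job done as asked, in the order asked, and still so for the second after the job is handed in, while the arm keeps its last pose, push and grip.
It also fails if it takes over 67 s, if anything falls off the work surface, if the arm or the gripper's body presses on something with over 40 N, if the wrist force passes 120 N, or if a joint passes its speed limit or range.

### The arm

A 6-joint arm with a two-finger parallel gripper is mounted at the origin on the work surface. World frame = base frame: x ahead of the robot, y to its left, z up, the work surface at z = 0. Lengths are in m, angles in rad, forces in N, time in s.
With the tool pointing down it reaches from about 0.3 to 0.775 m from the base axis. Payload 14.6 kg.
Tool frame: the origin (TCP) lies between the finger pads; the fingertips stand ctrl.tip_extent ahead of it and the grasp point (between the pads) lies 3 mm ahead of it (ctrl.tip_extent is the distance from the TCP to the fingertips, in m); z points along the fingers, y is the line along which they close (so a half turn about z gives the same grasp; the last joint's range is limited). The gripper opens to 94 mm and grips with 3 to 60 N. Pads are 16 mm wide; open, the fingers measure 119 mm over their backs; the gripper's body (75 mm by 177 mm) begins 78 mm behind the grasp point.
Start: joints at [1.156, 0.3, 1.521, -0, 1.321, -0.067], TCP at [0.187, 0.517, 0.227] pointing down, gripper open.
Joint ranges: [-3.03, 3.03], [-0.79, 2.21], [0.23, 2.52], [-1.04, 4.18], [0, 3.07], [-2.55, 2.55]. Speed limits (rad/s): [2.22, 2.22, 2.57, 3.14, 3.14, 3.14].

### API

Orientations are given as [roll, pitch, yaw] about the fixed x, y, z axes, in that order (R = Rz(yaw) Ry(pitch) Rx(roll)).
In Python, from station import ctrl, optics, workorder gives the robot as it stands (ctrl), with the cameras (optics) and the job (workorder).
- The arm moves only by the shell command python3 shift.py 'ROWS' [OPENING] [FORCE]. ROWS is a JSON object whose key "motion" holds a list of rows, 1 to 10 of them, each of 6 numbers: dx, dy, dz in shares of the most that a row can go, 1 being 50 mm, then a rotation vector rx, ry, rz in shares of 2 pi rad (1.0 is 2 pi rad); each row shifts and turns the commanded pose from where the row before left it, along the tool's axes as they then stand; what a row does not reach is not made up. A row lasts 1/10 s, in which the tool goes at most 0.05 m and 0.15 rad, less where a joint would pass 70% of its speed; a pose out of reach is approached as far as the arm can. OPENING is the finger opening in m, set as the command begins (- or left out keeps the last). The fingers move at their own pace and stop on an object; FORCE is the grip in N (left out, the last holds). Time passes only in rows, so rows that do not move let the fingers close. It prints the time, the measured TCP pose, the force, the opening and the grip force at its end. Input that does not fit is refused with a message, and nothing moves.
- ctrl.get_obs(): the state, without advancing time (a new reading comes with each control period).
- optics.camera(name): name is "side" or "top"; returns a dict with "pixels" (384x512x3 uint8, blue, green, red), "fx", "fy", "cx", "cy" (pixels), "extrinsics" (4x4, takes a point from camera to world coordinates). Camera axes: x right, y up, looking along -z (the intrinsics and any distortion apply to the point x, -y, -z); pixel columns grow to the right and rows downward; lengths in m; the calibration is good to about 2 mm. A picture is of the moment at which its call begins. There is no depth.
- workorder.hand_in(): hands the job in; it is judged then, once.
The state is a dict: "time_s": time; "qpos": joint angles; "joint_vel": joint speeds; "tau": joint torques, N m; "ee_pos": TCP position; "eef_rot": TCP orientation; "force": force on the tool from outside, world axes, zero at the start; "moment": the same for the moment, N m; "grip_width": finger opening in m; "grip_force": force on a finger pad.
Only numpy, scipy, OpenCV 4.12 (cv2) and the standard library are available. Lean on these libraries where they do the work, as an engineer would, in place of code of your own. Each camera call takes 0.05 s, during which the arm holds its last target. There are 200 camera calls.

## Working session

There is one attempt and no reset: what is moved stays moved. The work goes in short steps, Python scripts to look and compute and a shell command to move; the robot and the scene stay as the last step left them, time stands still between calls to the robot, and variables do not carry over. Pictures are saved under pics/ and viewed, at most 10 in all, crops included, and the job is handed in when it is done.

```bash
ls; mkdir -p pics; python3 - <<'E'
from station import ctrl, optics, workorder
import cv2,numpy as np
print(ctrl.tip_extent, ctrl.get_obs())
for n in("top","side"):
    c=optics.camera(n); cv2.imwrite(f"pics/{n}0.png",c["pixels"])
    print(n,{k:v for k,v in c.items() if k!="pixels"})
E
```

```text
pics
shift.py
station.py
0.022 {'time_s': 0.0, 'qpos': array([ 1.15640890e+00,  3.00480304e-01,  1.52158477e+00,  1.50466357e-07,
        1.32069955e+00, -6.66472910e-02]), 'joint_vel': array([ 2.99620992e-04,  1.15348331e-03,  8.65991454e-05, -1.17603213e-03,
       -6.59065471e-04,  9.71383686e-04]), 'tau': array([ 7.47041622e-05, -5.31801081e+01, -3.52738810e+01,  7.07524410e-02,
        2.43816606e-02,  6.87772672e-05]), 'ee_pos': array([0.18735647, 0.51685074, 0.22687971]), 'eef_rot': array([-3.14042330e+00, -7.81961187e-05,  2.79385244e+00]), 'force': array([0.1557363 , 0.48239255, 0.04721011]), 'moment': array([-0.01207763,  0.03520086, -0.01679563]), 'grip_force': 0.0, 'grip_width': 0.09402334131240202}
top {'fx': 370.8120272176955, 'fy': 370.8120272176955, 'cx': 263.70172633050817, 'cy': 190.71092760364303, 'extrinsics': array([[-0.0023568 ,  0.99612919, -0.0878697 ,  0.46524956],
       [-0.99999548, -0.0025118 , -0.00165345, -0.02258669],
       [-0.00186776,  0.08786541,  0.9961306 ,  1.16411079],
       [ 0.        ,  0.        ,  0.        ,  1.        ]])}
side {'fx': 369.9745860521856, 'fy': 369.9745860521856, 'cx': 263.03330198200473, 'cy': 188.8245784489356, 'extrinsics': array([[ 0.79737035,  0.40018929, -0.45171789,  0.14826474],
       [-0.60348897,  0.53031667, -0.59545385, -0.51003186],
       [ 0.00125927,  0.74740401,  0.66436862,  0.64922347],
       [ 0.        ,  0.        ,  0.        ,  1.        ]])}
```

View pics/top0.png

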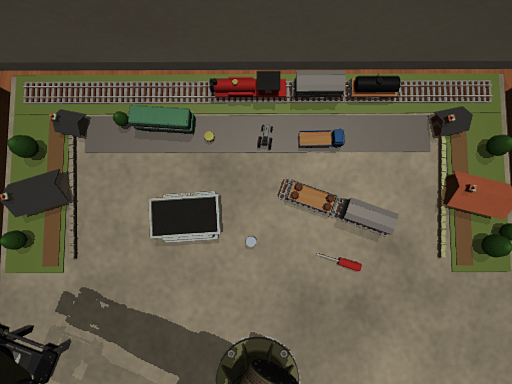

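View pics/side0.png

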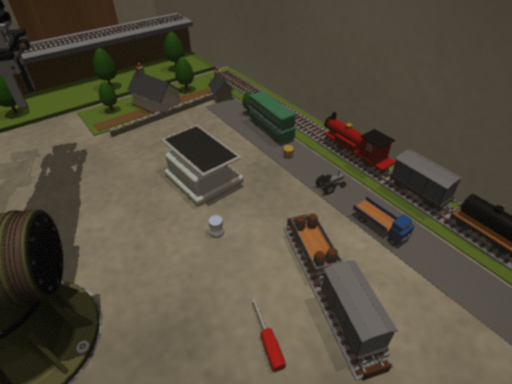

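Top view: wagon at about (310,197) with the van at (368,216), scale pan at (185,216). Side view: wagon at about (313,240), pan at (202,151). Next I'll take enlarged crops to measure both.

```bash
python3 - <<'E'
import cv2,numpy as np
def crop(im,x0,y0,w,h,s):
    o=cv2.resize(im[y0:y0+h,x0:x0+w],None,fx=s,fy=s,interpolation=cv2.INTER_CUBIC)
    o=cv2.convertScaleAbs(o,alpha=1.3,beta=10)
    for i in range(0,w,10):
        if (x0+i)%10==0: cv2.line(o,(i*s,0),(i*s,6),(0,255,255),1); cv2.putText(o,str(x0+i),(i*s,16),0,.35,(0,255,255),1)
    for i in range(0,h,10): cv2.line(o,(0,i*s),(6,i*s),(0,255,255),1); cv2.putText(o,str(y0+i),(8,i*s+4),0,.35,(0,255,255),1)
    return o
t=cv2.imread("pics/top0.png");s=cv2.imread("pics/side0.png")
cv2.imwrite("pics/c1.png",np.vstack([crop(t,270,170,100,50,6)[:, :600],crop(t,140,185,100,60,5).copy()[:, :500] if 0 else cv2.copyMakeBorder(crop(t,140,185,100,60,5),0,0,0,100,cv2.BORDER_CONSTANT)]))
cv2.imwrite("pics/c2.png",np.hstack([crop(s,150,120,100,85,4),crop(s,275,200,75,85,5)[:340] if 0 else cv2.copyMakeBorder(crop(s,280,205,70,68,5),0,0,0,0,cv2.BORDER_CONSTANT)]))
E
```

```text
(no output)
```

View pics/c1.png

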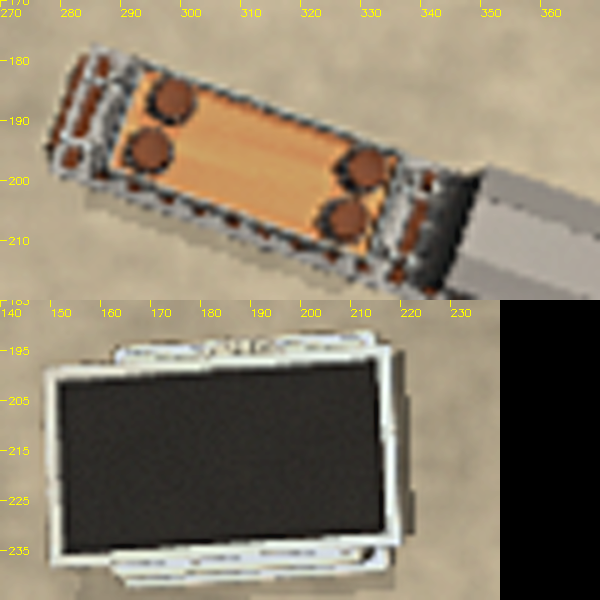

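View pics/c2.png

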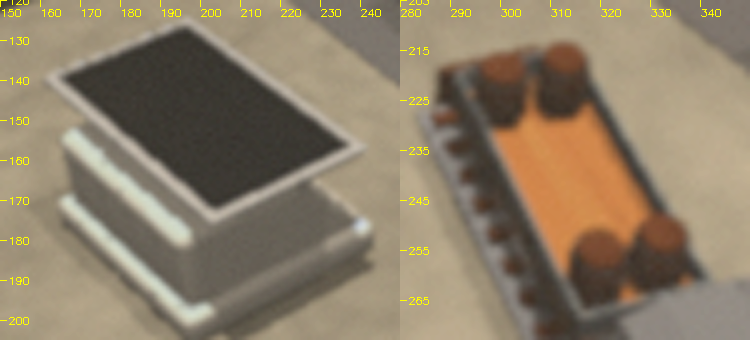

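The top crop shows the four cask tops at (299.3,186.7), (295.3,194.7), (331.3,197.7) and (327.8,206), and the mat corners at (151.6,201.6), (215.2,197), (217.2,231.4) and (152.8,235.8). In the side crop the cask tops are at (313,216.2), (301,218.4), (332.4,251.6) and (320,254.4), and the mat corners at (196.5,126.5), (237,156.8), (203.8,173.5) and (165,139.3).

```bash
cat > geo.py <<'E'
import numpy as np, cv2
from station import ctrl, optics, workorder
def P(c):
    F=np.diag([1,-1,-1,1.]); M=F@np.linalg.inv(c["extrinsics"])
    return np.array([[c["fx"],0,c["cx"]],[0,c["fy"],c["cy"]],[0,0,1]])@M[:3]
def tri(ct,cs,a,b):
    X=cv2.triangulatePoints(P(ct),P(cs),np.array(a,float).T,np.array(b,float).T); return (X[:3]/X[3]).T
E
python3 - <<'E'
from geo import *
np.set_printoptions(precision=4,suppress=True)
t=optics.camera("top");s=optics.camera("side")
k=tri(t,s,np.array([(299.3,186.7),(295.3,194.7),(331.3,197.7),(327.8,206)])-.4,np.array([(313,216.2),(301,218.4),(332.4,251.6),(320,254.4)])-.4)
m=tri(t,s,np.array([(151.6,201.6),(215.2,197),(217.2,231.4),(152.8,235.8)])-.4,np.array([(196.5,126.5),(237,156.75),(203.75,173.5),(165,139.25)])-.4)
print(k,k.mean(0));print(m,m.mean(0))
d=k[2:].mean(0)-k[:2].mean(0);print("wagon dir",np.degrees(np.arctan2(d[1],d[0])),np.linalg.norm(d))
e=m[[1,2]].mean(0)-m[[0,3]].mean(0);f=m[:2].mean(0)-m[2:].mean(0)
print("pan",np.degrees(np.arctan2(e[1],e[0])),np.linalg.norm(e),np.degrees(np.arctan2(f[1],f[0])),np.linalg.norm(f))
# body corners top view: plane z=.055
def ray(c,p,z):
    R=c["extrinsics"];v=R[:3,:3]@[(p[0]-c["cx"])/c["fx"],-(p[1]-c["cy"])/c["fy"],-1];return R[:3,3]+v*(z-R[2,3])/v[2]
fl=np.array([ray(t,p,.041) for p in np.array([(150,72),(395,155),(365,250),(118,163)])/6+[269.6,169.6]])
print("floor corners",fl,fl.mean(0))
E
```

```text
[[ 0.5751 -0.1256  0.0691]
 [ 0.5514 -0.1135  0.0671]
 [ 0.5417 -0.2198  0.0662]
 [ 0.5174 -0.2094  0.0653]] [ 0.5464 -0.1671  0.0669]
[[0.5307 0.3023 0.0998]
 [0.5429 0.1198 0.0989]
 [0.4443 0.1134 0.0979]
 [0.4331 0.2963 0.1005]] [0.4877 0.2079 0.0993]
wagon dir -109.50720340994283 0.10089358626740695
pan -86.32831803421632 0.18302588464811712 3.6195755059380303 0.09832669366159329
floor corners [[ 0.5919 -0.1149  0.041 ]
 [ 0.5494 -0.2385  0.041 ]
 [ 0.5014 -0.2224  0.041 ]
 [ 0.5457 -0.0983  0.041 ]] [ 0.5471 -0.1685  0.041 ]
```

Heights read 4 mm low, 67 mm for the cask tops against 71 and 99 mm for the pan against 104. That fits the stated calibration. The sizes agree too. The wagon is at (0.5467,-0.168) with its length along 70.6°. The pan is at (0.488,0.208) with its long side along 93.7°. I'll turn first, then travel.

The manual's scale: shifts go in shares of 50 mm and turns go in shares of 2 pi rad. Converting my numbers, 0.142 rad / 6.2832 = 0.0226.

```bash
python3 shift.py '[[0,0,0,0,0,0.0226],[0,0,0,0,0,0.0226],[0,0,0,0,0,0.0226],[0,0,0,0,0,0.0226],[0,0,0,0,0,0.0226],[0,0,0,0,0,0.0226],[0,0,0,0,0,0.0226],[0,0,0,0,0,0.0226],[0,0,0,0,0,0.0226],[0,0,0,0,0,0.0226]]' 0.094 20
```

```text
refused: ROWS must be an object with the rows under "motion". Nothing was moved.
```

Wrong form. The message asks for an object with the rows under "motion", so I'll send the same numbers that way.

```bash
python3 shift.py '{"motion":[[0,0,0,0,0,0.0226],[0,0,0,0,0,0.0226],[0,0,0,0,0,0.0226],[0,0,0,0,0,0.0226],[0,0,0,0,0,0.0226],[0,0,0,0,0,0.0226],[0,0,0,0,0,0.0226],[0,0,0,0,0,0.0226],[0,0,0,0,0,0.0226],[0,0,0,0,0,0.0226]]}' 0.094 20
python3 shift.py '{"motion":[[0,0,0,0,0,0.0226],[-0.526,0.566,0,0,0,0],[-0.526,0.566,0,0,0,0],[-0.526,0.566,0,0,0,0],[-0.526,0.566,0,0,0,0],[-0.526,0.566,0,0,0,0],[-0.526,0.566,0,0,0,0],[-0.526,0.566,0,0,0,0],[-0.526,0.566,0,0,0,0],[-0.526,0.566,0,0,0,0]]}'
python3 shift.py '{"motion":[[-0.526,0.566,0,0,0,0],[-0.526,0.566,0,0,0,0],[-0.526,0.566,0,0,0,0],[-0.526,0.566,0,0,0,0],[-0.526,0.566,0,0,0,0],[-0.526,0.566,0,0,0,0],[-0.526,0.566,0,0,0,0],[-0.526,0.566,0,0,0,0],[-0.526,0.566,0,0,0,0],[-0.526,0.566,0,0,0,0]]}'
python3 shift.py '{"motion":[[-0.526,0.566,0,0,0,0],[0,0,0,0,0,0],[0,0,0,0,0,0]]}'
```

```text
time_s: 1.2
ee_pos: [0.1874, 0.517, 0.2273]
eef_rot: [-3.142, 0.0, 1.368]
force: [-0.6, 0.5, -0.3]
grip_width: 0.0941
grip_force: 0.0
time_s: 2.2
ee_pos: [0.3493, 0.2077, 0.2275]
eef_rot: [3.141, -0.0, 1.232]
force: [0.2, 0.5, -0.2]
grip_width: 0.0941
grip_force: 0.0
time_s: 3.2
ee_pos: [0.5288, -0.1346, 0.2273]
eef_rot: [-3.141, -0.0, 1.232]
force: [0.8, 0.8, 0.4]
grip_width: 0.0939
grip_force: 0.0
time_s: 3.5
ee_pos: [0.5461, -0.1675, 0.2268]
eef_rot: [-3.14, -0.0, 1.231]
force: [0.4, 0.3, 0.3]
grip_width: 0.0944
grip_force: 0.0
```

Converted, 0.03 m is 0.6, 0.02 m is 0.4.

```bash
python3 shift.py '{"motion":[[0,0,0.4,0,0,0],[0,0,0.6,0,0,0],[0,0,0.6,0,0,0],[0,0,0.6,0,0,0],[0,0,0.4,0,0,0],[0,0,0,0,0,0]]}'
python3 - <<'E'
from geo import *
for n,(x,y,w,h) in {"top":(260,150,130,100),"side":(250,150,130,140)}.items():
    c=optics.camera(n)["pixels"]; cv2.imwrite(f"pics/{n}1.png",c)
    o=cv2.resize(c[y:y+h,x:x+w],(390,h*3),interpolation=cv2.INTER_CUBIC)
    o=cv2.copyMakeBorder(o,0,420-h*3,0,0,cv2.BORDER_CONSTANT); L=o if n=="top" else np.hstack([L,o])
cv2.imwrite("pics/c3.png",L)
E
```

```text
time_s: 4.1
ee_pos: [0.5449, -0.1657, 0.0953]
eef_rot: [-3.137, -0.0, 1.233]
force: [-0.4, 0.3, 0.3]
grip_width: 0.0941
grip_force: 0.0
```

View pics/c3.png

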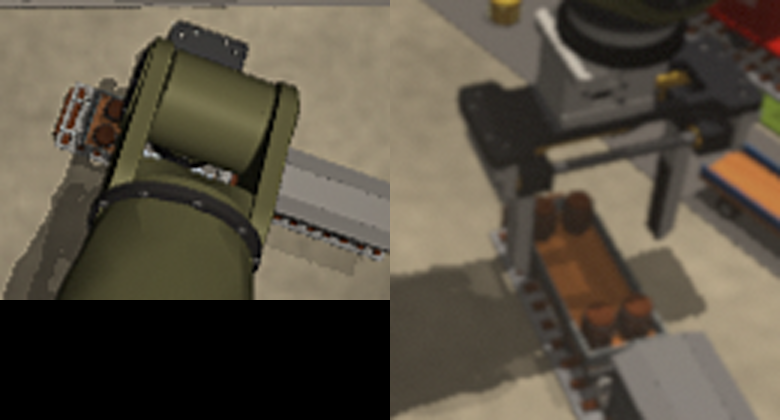

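The fingers straddle the wagon, with the left one at about (520,260) and the right one at (660,225) in the crop. The casks are between them and the van is clear, so I can go down.

```bash
python3 shift.py '{"motion":[[0,0,0.2,0,0,0],[0,0,0.24,0,0,0],[0,0,0.24,0,0,0],[0,0,0.16,0,0,0],[0,0,0.08,0,0,0],[0,0,0,0,0,0],[0,0,0,0,0,0],[0,0,0,0,0,0]]}'
```

```text
time_s: 5.0
ee_pos: [0.5466, -0.1673, 0.0519]
eef_rot: [3.141, 0.0, 1.232]
force: [-0.1, -0.2, -0.2]
grip_width: 0.094
grip_force: 0.0
```

Converted, 0.002 m is 0.04.

```bash
python3 shift.py '{"motion":[[0,0,0.04,0,0,0],[0,0,0,0,0,0],[0,0,0,0,0,0],[0,0,0,0,0,0],[0,0,0,0,0,0],[0,0,0,0,0,0],[0,0,0,0,0,0],[0,0,0,0,0,0]]}' 0.066 5;  python3 shift.py '{"motion":[[0,0,0,0,0,0],[0,0,0,0,0,0],[0,0,0,0,0,0],[0,0,0,0,0,0],[0,0,0,0,0,0],[0,0,0,0,0,0]]}' 0.05 4
```

```text
time_s: 5.8
ee_pos: [0.5463, -0.1672, 0.0495]
eef_rot: [-3.142, 0.0, 1.232]
force: [0.9, 0.8, 0.3]
grip_width: 0.0661
grip_force: 0.0
time_s: 6.4
ee_pos: [0.5464, -0.1672, 0.0495]
eef_rot: [3.141, 0.0, 1.232]
force: [0.7, 0.1, 0.1]
grip_width: 0.0582
grip_force: 4.0
```

Width is 58.2 mm with almost no side force, so the grasp is centred. Next, firm the grip and lift gently.

Converted, -0.004 m is -0.08, -0.002 m is -0.04.

```bash
python3 shift.py '{"motion":[[0,0,0,0,0,0],[0,0,0,0,0,0],[0,0,0,0,0,0],[0,0,0,0,0,0],[0,0,-0.02,0,0,0],[0,0,-0.04,0,0,0],[0,0,-0.08,0,0,0],[0,0,-0.08,0,0,0],[0,0,-0.04,0,0,0],[0,0,0,0,0,0]]}' - 30
python3 shift.py '{"motion":[[0,0,-0.06,0,0,0],[0,0,-0.12,0,0,0],[0,0,-0.2,0,0,0],[0,0,-0.28,0,0,0],[0,0,-0.34,0,0,0],[0,0,-0.34,0,0,0],[0,0,-0.34,0,0,0],[0,0,-0.34,0,0,0],[0,0,-0.24,0,0,0],[0,0,-0.14,0,0,0]]}'
python3 shift.py '{"motion":[[0,0,-0.06,0,0,0],[0,0,0,0,0,0],[0,0,0,0,0,0]]}'
python3 - <<'E'
from geo import *
c=optics.camera("side")["pixels"]; cv2.imwrite("pics/s2.png",cv2.resize(c[80:280,230:430],(600,600),interpolation=cv2.INTER_CUBIC))
o=ctrl.get_obs(); print(o["force"],o["moment"],o["eef_rot"],o["ee_pos"],o["qpos"])
E
```

```text
time_s: 7.4
ee_pos: [0.5465, -0.1673, 0.0629]
eef_rot: [3.141, 0.0, 1.232]
force: [-0.5, 0.7, -3.9]
grip_width: 0.0578
grip_force: 30.0
time_s: 8.4
ee_pos: [0.5466, -0.1673, 0.1842]
eef_rot: [3.14, 0.0, 1.232]
force: [0.3, 0.7, -4.0]
grip_width: 0.0575
grip_force: 30.0
time_s: 8.7
ee_pos: [0.5461, -0.1672, 0.1848]
eef_rot: [-3.14, 0.0, 1.232]
force: [0.3, 0.4, -3.9]
grip_width: 0.0578
grip_force: 30.0
[ 0.10875733  0.28994292 -2.96155406] [-0.11503581  0.07581006 -0.01085032] [-3.14050482e+00 -2.55591666e-05  1.23177652e+00] [ 0.54611185 -0.16714348  0.18475393] [-3.61137417e-01  3.84100610e-01  1.51036438e+00  1.57582527e-06
  1.24821579e+00 -2.21181223e-02]
```

View pics/s2.png

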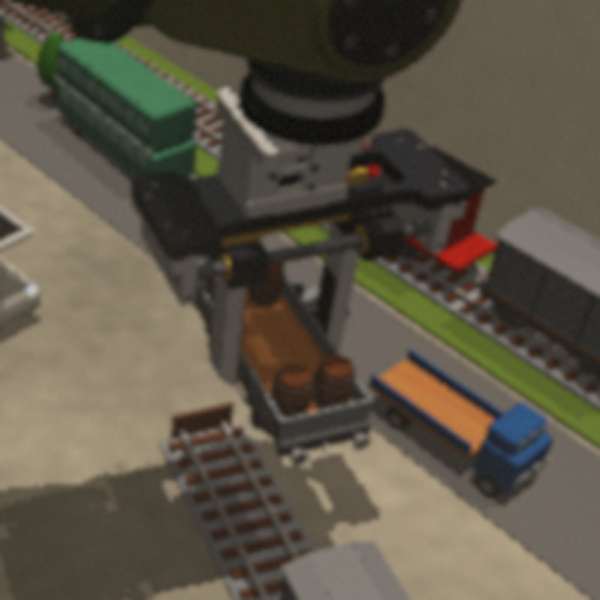

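The wagon is up, with the siding empty below it, the van still there and the casks standing. Near rim corners are at about (275,432) and (372,405) in the crop, and the near cask tops at (296,375) and (334,367). I'll check level by projecting the model at several pitches.

```bash
python3 - <<'E'
from geo import *
np.set_printoptions(precision=1,suppress=True)
c=optics.camera("side");M=P(c)
print([np.round(ctrl.get_obs()["moment"],3)])
a=np.radians(70.6)
def pr(l,w,h,p):
    g=np.array([.5463,-.1672,.1818]); 
    l,h=l*np.cos(p)-h*np.sin(p), l*np.sin(p)+h*np.cos(p)
    X=g+[l*np.cos(a)-w*np.sin(a),l*np.sin(a)+w*np.cos(a),h]
    u=M@np.append(X,1); u=u[:2]/u[2]; return (u-[230,80])*3+1
for d in(-8,-4,0,4,8):
    p=np.radians(d); print(d,[pr(*q,p) for q in((-.07,.029,.009),(-.07,-.029,.009),(-.0505,.012,.025),(-.0505,-.012,.025),(.0505,.012,.025))])
E
```

```text
[array([-0.1,  0.1,  0. ])]
-8 [array([282.4, 404. ]), array([374.5, 382.2]), array([296.3, 356. ]), array([334.1, 347.4]), array([227.2, 271.1])]
-4 [array([282.4, 411.3]), array([374. , 389.4]), array([297.1, 362.6]), array([334.9, 354. ]), array([228.4, 267.9])]
0 [array([282. , 418.2]), array([373.3, 396.3]), array([297.8, 369.1]), array([335.5, 360.4]), array([229.9, 265.1])]
4 [array([281.4, 424.7]), array([372.3, 402.8]), array([298.3, 375.4]), array([335.9, 366.7]), array([231.4, 262.5])]
8 [array([280.5, 430.8]), array([371. , 408.8]), array([298.6, 381.6]), array([336.1, 372.8]), array([233.1, 260.4])]
```

```bash
python3 - <<'E'
from geo import *
np.set_printoptions(precision=1,suppress=True)
c=optics.camera("side");M=P(c);a=np.radians(70.6)
def pr(g,l,w):
    X=np.array(g)+[l*np.cos(a)-w*np.sin(a),l*np.sin(a)+w*np.cos(a),0]
    u=M@np.append(X,1); return u[:2]/u[2]
for (l,w),m in zip(((-.0505,.012),(-.0505,-.012),(.0505,.012),(.0505,-.012)),((320,254.4),(332.4,251.6),(301,218.4),(313,216.2))):
    print("initial residual",np.array(m)-.4-pr((.5463,-.1672,.071),l,w), "now pred",pr((.5463,-.1672,.2068),l,w))
t=optics.camera("top"); 
o=np.hstack([cv2.resize(c["pixels"][130:240,290:370],(400,550),interpolation=cv2.INTER_CUBIC),cv2.resize(t["pixels"][150:260,265:345],(400,550),interpolation=cv2.INTER_CUBIC)])
cv2.imwrite("pics/c4.png",cv2.convertScaleAbs(o,alpha=1.5,beta=10))
u=[P(t)@np.append([.5463+l*np.cos(a)-w*np.sin(a),-.1672+l*np.sin(a)+w*np.cos(a),.2068],1) for l,w in((.0505,.012),(.0505,-.012))]
print([x[:2]/x[2] for x in u])
E
```

```text
initial residual [-1.1  1.5] now pred [328.9 202.7]
initial residual [0.2 1.6] now pred [341.5 199.8]
initial residual [-0.7  0.8] now pred [306.3 168. ]
initial residual [1. 1.] now pred [317.8 165.7]
[array([300.2, 189.8]), array([303.2, 181.1])]
```

View pics/c4.png

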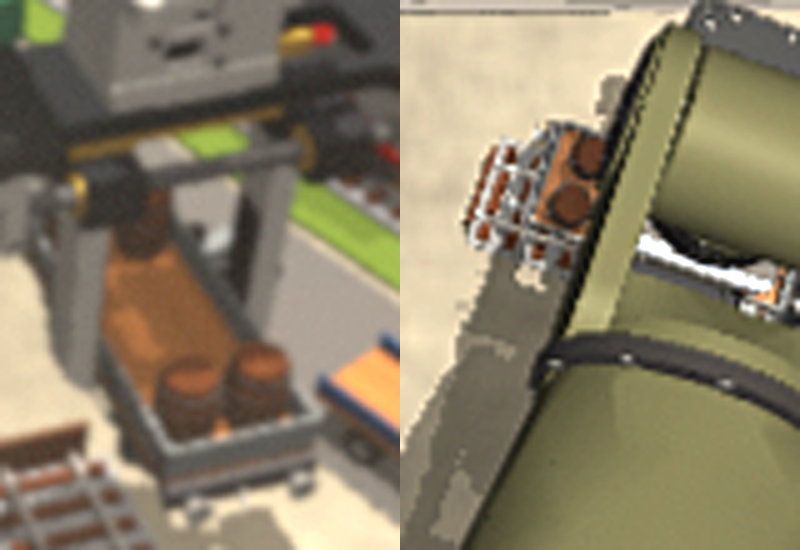

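The far casks match a level projection to within 1 px in the top view. The near ones in the side view sit about 1 px lower than their earlier bias, so tilt is at most 1–2°. Carrying it to the scale with ramped speed, then turning.

Converted, 0.0259 m is 0.518, 0.0229 m is 0.458.

```bash
python3 shift.py '{"motion":[[0.052,-0.028,0,0,0,0],[0.124,-0.066,0,0,0,0],[0.212,-0.114,0,0,0,0],[0.3,-0.162,0,0,0,0],[0.388,-0.208,0,0,0,0],[0.458,-0.246,0,0,0,0],[0.518,-0.278,0,0,0,0],[0.518,-0.278,0,0,0,0],[0.518,-0.278,0,0,0,0],[0.518,-0.278,0,0,0,0]]}'
python3 shift.py '{"motion":[[0.518,-0.278,0,0,0,0],[0.518,-0.278,0,0,0,0],[0.518,-0.278,0,0,0,0],[0.458,-0.246,0,0,0,0],[0.388,-0.208,0,0,0,0],[0.3,-0.162,0,0,0,0],[0.212,-0.114,0,0,0,0],[0.124,-0.066,0,0,0,0],[0.052,-0.028,0,0,0,0],[0,0,0,0,0,0]]}'
python3 shift.py '{"motion":[[0,0,0,0,0,-0.0032],[0,0,0,0,0,-0.0064],[0,0,0,0,0,-0.0095],[0,0,0,0,0,-0.0127],[0,0,0,0,0,-0.0127],[0,0,0,0,0,-0.01],[0,0,0,0,0,-0.0064],[0,0,0,0,0,-0.0032],[0,0,0,0,0,0],[0,0,0,0,0,0]]}'
python3 - <<'E'
from geo import *
o=ctrl.get_obs(); print(o["force"],o["moment"],o["eef_rot"],o["ee_pos"])
for n in("top","side"):
    c=optics.camera(n)["pixels"]; x,y=(130,160) if n=="top" else (140,60)
    q=cv2.resize(c[y:y+150,x:x+100],(400,600),interpolation=cv2.INTER_CUBIC); L=q if n=="top" else np.hstack([L,q])
cv2.imwrite("pics/c5.png",cv2.convertScaleAbs(L,alpha=1.4,beta=10))
E
```

```text
time_s: 9.9
ee_pos: [0.5141, 0.0373, 0.1856]
eef_rot: [3.141, -0.0, 1.232]
force: [-0.6, 0.2, -3.0]
grip_width: 0.0578
grip_force: 30.0
time_s: 10.9
ee_pos: [0.4881, 0.2082, 0.1854]
eef_rot: [3.142, 0.0, 1.232]
force: [-0.1, 0.2, -3.7]
grip_width: 0.0576
grip_force: 30.0
time_s: 11.9
ee_pos: [0.4882, 0.208, 0.1854]
eef_rot: [-3.142, 0.0, 1.634]
force: [-0.4, -0.1, -4.6]
grip_width: 0.0577
grip_force: 30.0
[-0.38772848 -0.13043963 -4.59051047] [-0.00878425  0.02120528 -0.00938502] [-3.14155046e+00  5.68387916e-06  1.63376108e+00] [0.48820621 0.20797628 0.18542952]
```

View pics/c5.png

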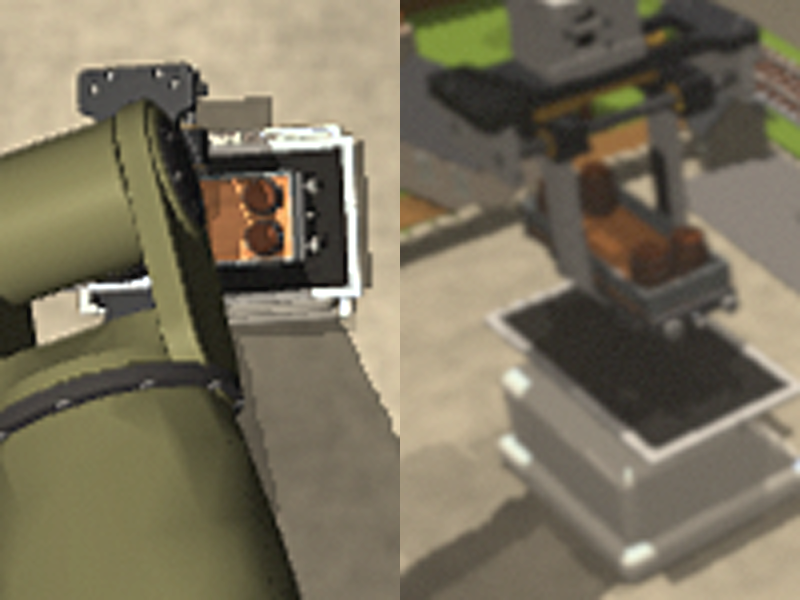

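The wagon is over the pan with its rows centred on it (218 against 217 in the crop). Casks are upright. I'll lower it slowly.

Converted, 0.008 m is 0.16, 0.006 m is 0.12.

```bash
python3 shift.py '{"motion":[[0,0,0.04,0,0,0],[0,0,0.1,0,0,0],[0,0,0.16,0,0,0],[0,0,0.16,0,0,0],[0,0,0.12,0,0,0],[0,0,0.08,0,0,0],[0,0,0.04,0,0,0],[0,0,0.02,0,0,0],[0,0,0.02,0,0,0],[0,0,0.02,0,0,0]]}'
python3 shift.py '{"motion":[[0,0,0.02,0,0,0],[0,0,0.02,0,0,0],[0,0,0.02,0,0,0],[0,0,0.02,0,0,0],[0,0,0.02,0,0,0],[0,0,0.02,0,0,0],[0,0,0.02,0,0,0],[0,0,0,0,0,0],[0,0,0,0,0,0]]}'
python3 - <<'E'
from geo import *
f=[];m=[]
for _ in range(6):
    optics.camera("side"); o=ctrl.get_obs(); f.append(o["force"]); m.append(o["moment"])
print(np.mean(f,0),np.mean(m,0),o["ee_pos"])
E
```

```text
time_s: 13.0
ee_pos: [0.4883, 0.2082, 0.1476]
eef_rot: [3.141, -0.0, 1.635]
force: [-0.1, 0.5, -3.4]
grip_width: 0.0577
grip_force: 30.0
time_s: 13.9
ee_pos: [0.4882, 0.2082, 0.1405]
eef_rot: [3.142, -0.0, 1.635]
force: [-1.3, 0.6, -2.4]
grip_width: 0.0579
grip_force: 30.0
[-0.23112072 -0.34800047 -2.32885894] [-0.07816907  0.11349205  0.00367444] [0.48814724 0.20818956 0.14049011]
```

Converted, 0.001 m is 0.02.

```bash
python3 shift.py '{"motion":[[0,0,0.02,0,0,0],[0,0,0.02,0,0,0],[0,0,0.02,0,0,0],[0,0,0.02,0,0,0],[0,0,0.02,0,0,0],[0,0,0,0,0,0],[0,0,0,0,0,0]]}'
python3 - <<'E'
from geo import *
f=[];m=[]
for _ in range(6):
    optics.camera("side"); o=ctrl.get_obs(); f.append(o["force"]); m.append(o["moment"])
print(np.mean(f,0),np.mean(m,0),o["ee_pos"])
E
```

```text
time_s: 14.9
ee_pos: [0.4882, 0.2082, 0.1355]
eef_rot: [3.142, -0.0, 1.635]
force: [-1.3, -0.7, 0.2]
grip_width: 0.0579
grip_force: 30.0
[-0.12457569 -0.11146575 -0.42626573] [-0.08033736  0.10927646 -0.00718257] [0.4881944  0.20820127 0.13548762]
```

Converted, 0.001 m is 0.02.

```bash
python3 shift.py '{"motion":[[0,0,0.02,0,0,0],[0,0,0,0,0,0],[0,0,0,0,0,0]]}'
python3 shift.py '{"motion":[[0,0,0,0,0,0],[0,0,0,0,0,0],[0,0,0,0,0,0]]}' - 4
python3 shift.py '{"motion":[[0,0,0,0,0,0],[0,0,0,0,0,0],[0,0,0,0,0,0],[0,0,0,0,0,0],[0,0,0,0,0,0],[0,0,0,0,0,0],[0,0,0,0,0,0],[0,0,0,0,0,0],[0,0,0,0,0,0],[0,0,0,0,0,0]]}' 0.08
python3 shift.py '{"motion":[[0,0,0,0,0,0],[0,0,0,0,0,0],[0,0,0,0,0,0],[0,0,0,0,0,0],[0,0,0,0,0,0],[0,0,0,0,0,0],[0,0,0,0,0,0],[0,0,0,0,0,0],[0,0,0,0,0,0],[0,0,0,0,0,0]]}'
python3 - <<'E'
from geo import *
f=[];m=[];prev=None
for _ in range(6):
    c=optics.camera("side")["pixels"]; o=ctrl.get_obs(); f.append(o["force"]); m.append(o["moment"])
    if prev is not None: print(cv2.absdiff(c,prev)[100:220,140:260].mean())
    prev=c
print(np.mean(f,0),np.mean(m,0),o["ee_pos"])
for n in("top","side"):
    c=optics.camera(n)["pixels"]; cv2.imwrite(f"pics/{n}6.png",c); x,y=(140,170) if n=="top" else (145,90)
    q=cv2.resize(c[y:y+100,x:x+100],(400,400) if n=="top" else (400,400),interpolation=cv2.INTER_CUBIC); L=q if n=="top" else np.hstack([L,q])
cv2.imwrite("pics/c6.png",cv2.convertScaleAbs(L,alpha=1.4,beta=10))
E
```

```text
time_s: 15.5
ee_pos: [0.4882, 0.2082, 0.1345]
eef_rot: [3.141, -0.0, 1.635]
force: [-0.6, 0.3, 0.2]
grip_width: 0.058
grip_force: 30.0
time_s: 15.8
ee_pos: [0.4882, 0.2082, 0.1345]
eef_rot: [3.141, -0.0, 1.635]
force: [-0.6, 0.9, 0.8]
grip_width: 0.0581
grip_force: 4.0
time_s: 16.8
ee_pos: [0.4882, 0.2082, 0.1345]
eef_rot: [3.142, -0.0, 1.635]
force: [0.1, -1.0, -0.7]
grip_width: 0.0799
grip_force: 0.0
time_s: 17.8
ee_pos: [0.4881, 0.2082, 0.1344]
eef_rot: [-3.142, 0.0, 1.635]
force: [-0.8, 0.9, 0.5]
grip_width: 0.0803
grip_force: 0.0
1.0173148148148148
1.0169444444444444
1.0043287037037036
1.0063657407407407
1.0158101851851853
[-0.40221078  0.18131567 -0.16594154] [-0.05780023  0.05054452 -0.00080612] [0.48815213 0.20818394 0.1344375 ]
```

View pics/c6.png

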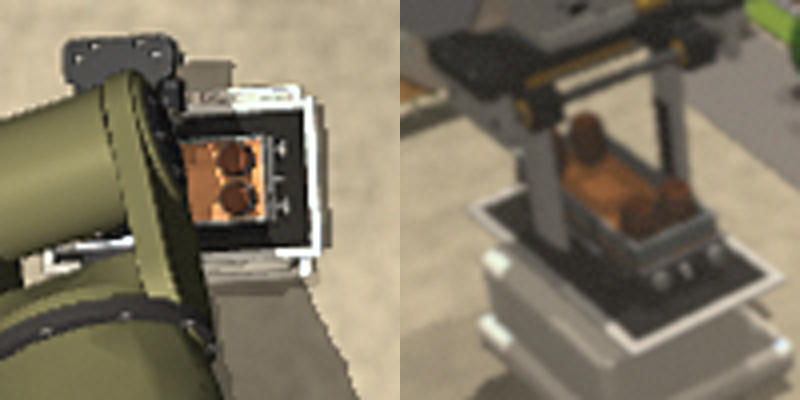

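The wagon stands freely on the middle of the pan, lengthwise, with the fingers clear on both sides, the casks upright and nothing moving. I'll wait a little longer, regrip and lift. Wheels 10 cm above the empty pan puts the TCP at about 0.243.

```bash
Z='x'; python3 shift.py '{"motion":[[0,0,0,0,0,0],[0,0,0,0,0,0],[0,0,0,0,0,0],[0,0,0,0,0,0],[0,0,0,0,0,0],[0,0,0,0,0,0],[0,0,0,0,0,0],[0,0,0,0,0,0],[0,0,0,0,0,0],[0,0,0,0,0,0]]}'
python3 shift.py '{"motion":[[0,0,0,0,0,0],[0,0,0,0,0,0],[0,0,0,0,0,0],[0,0,0,0,0,0],[0,0,0,0,0,0],[0,0,0,0,0,0],[0,0,0,0,0,0],[0,0,0,0,0,0],[0,0,0,0,0,0]]}' 0.05 4
python3 shift.py '{"motion":[[0,0,0,0,0,0],[0,0,0,0,0,0],[0,0,0,0,0,0],[0,0,0,0,0,0],[0,0,0,0,0,0]]}' - 35
```

```text
time_s: 19.2
ee_pos: [0.4882, 0.2082, 0.1345]
eef_rot: [3.142, 0.0, 1.635]
force: [-0.3, -0.6, 0.4]
grip_width: 0.0802
grip_force: 0.0
time_s: 20.1
ee_pos: [0.4882, 0.2082, 0.1344]
eef_rot: [3.142, -0.0, 1.635]
force: [0.3, -0.0, -0.2]
grip_width: 0.0583
grip_force: 4.0
time_s: 20.6
ee_pos: [0.4881, 0.2082, 0.1344]
eef_rot: [-3.142, 0.0, 1.635]
force: [-1.1, -0.3, 0.1]
grip_width: 0.0576
grip_force: 35.0
```

Converted, -0.001 m is -0.02.

```bash
python3 shift.py '{"motion":[[0,0,-0.02,0,0,0],[0,0,-0.02,0,0,0],[0,0,-0.02,0,0,0],[0,0,-0.02,0,0,0],[0,0,-0.02,0,0,0],[0,0,-0.02,0,0,0],[0,0,-0.02,0,0,0],[0,0,-0.02,0,0,0],[0,0,-0.02,0,0,0]]}'
python3 shift.py '{"motion":[[0,0,-0.04,0,0,0],[0,0,-0.08,0,0,0],[0,0,-0.14,0,0,0],[0,0,-0.2,0,0,0],[0,0,-0.26,0,0,0],[0,0,-0.28,0,0,0],[0,0,-0.28,0,0,0],[0,0,-0.26,0,0,0],[0,0,-0.2,0,0,0],[0,0,-0.14,0,0,0]]}'
python3 shift.py '{"motion":[[0,0,-0.08,0,0,0],[0,0,-0.04,0,0,0],[0,0,0,0,0,0],[0,0,0,0,0,0],[0,0,0,0,0,0],[0,0,0,0,0,0]]}'
python3 - <<'E'
from geo import *
f=[]
for _ in range(6): s=optics.camera("side"); o=ctrl.get_obs(); f.append(np.r_[o["force"],o["moment"]])
print(np.round(np.mean(f,0),2),o["ee_pos"],o["eef_rot"],o["grip_width"],o["grip_force"])
t=optics.camera("top")
a=np.radians(93.67);M=P(s)
for d in(-4,0,4):
    p=np.radians(d);r=[]
    for l,w,h in((-.07,.029,.009),(-.07,-.029,.009),(-.0505,.012,.025),(-.0505,-.012,.025)):
        l,h=l*np.cos(p)-h*np.sin(p), l*np.sin(p)+h*np.cos(p)
        u=M@np.append(o["ee_pos"]+[l*np.cos(a)-w*np.sin(a),l*np.sin(a)+w*np.cos(a),h-.003],1); r.append(np.round((u[:2]/u[2]-[150,50])*4+1.5))
    print(d,*r)
L=np.hstack([cv2.resize(s["pixels"][50:200,150:250],(400,600),interpolation=cv2.INTER_CUBIC),cv2.resize(t["pixels"][130:280,130:230],(400,600),interpolation=cv2.INTER_CUBIC)])
cv2.imwrite("pics/c7.png",cv2.convertScaleAbs(L,alpha=1.4,beta=10))
E
```

```text
time_s: 21.5
ee_pos: [0.488, 0.2081, 0.1434]
eef_rot: [-3.141, 0.0, 1.635]
force: [-0.3, 0.0, -4.4]
grip_width: 0.0576
grip_force: 35.0
time_s: 22.5
ee_pos: [0.4883, 0.2082, 0.2386]
eef_rot: [3.141, -0.0, 1.635]
force: [0.4, 0.2, -3.2]
grip_width: 0.0579
grip_force: 35.0
time_s: 23.1
ee_pos: [0.4881, 0.2082, 0.2432]
eef_rot: [-3.141, 0.0, 1.635]
force: [-0.0, -0.7, -4.3]
grip_width: 0.0579
grip_force: 35.0
[ 0.02 -0.47 -4.09 -0.07  0.07 -0.03] [0.48815211 0.20819168 0.24343434] [-3.14158214e+00  2.14997509e-05  1.63480747e+00] 0.05770547446408928 34.99500632286072
-4 [192. 230.] [281. 196.] [194. 182.] [231. 168.]
0 [194. 239.] [282. 205.] [197. 189.] [234. 175.]
4 [195. 247.] [283. 213.] [199. 196.] [236. 182.]
```

View pics/c7.png

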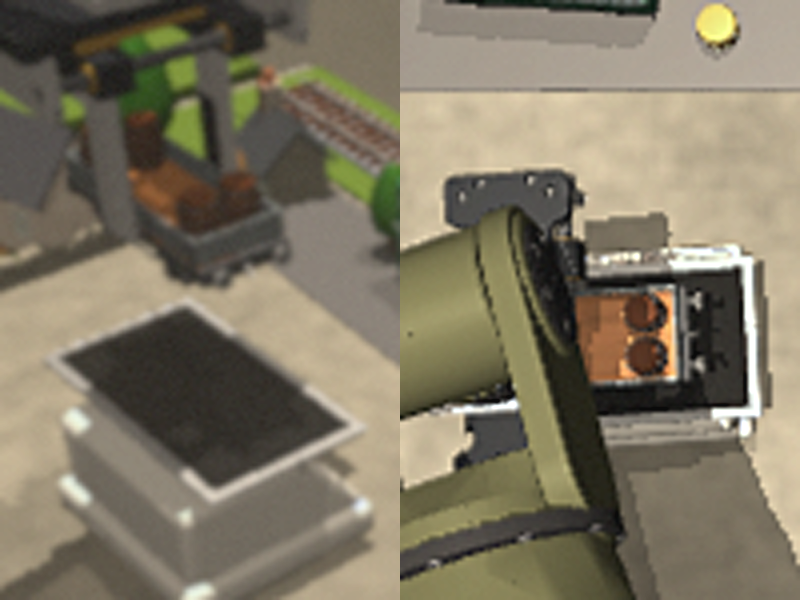

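The wagon is held clear above the empty pan, all visible casks upright. Near rim corners at (193,243) and (282,210) match the level projection within the known camera bias. Handing in.

```bash
python3 shift.py '{"motion":[[0,0,0,0,0,0],[0,0,0,0,0,0],[0,0,0,0,0,0],[0,0,0,0,0,0],[0,0,0,0,0,0]]}'; python3 -c "
from station import ctrl, optics, workorder
print(workorder.hand_in())"
```

```text
time_s: 23.95
ee_pos: [0.4882, 0.2082, 0.2434]
eef_rot: [3.142, 0.0, 1.635]
force: [0.1, 0.8, -3.2]
grip_width: 0.0574
grip_force: 35.0
the job is handed in; nothing more can be done
None
```

I set the wagon on the pan, let go of it for about 2.5 s until everything was still, and handed in at 24 s holding it level about 10 cm above the scale; every cask I could see was still upright (the arm hid part of the wagon).

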